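Sweep spacer rings through the gate of a sorting tray

TASK

With your fingertips, sweep the three round spacer rings across the sorting tray and through its narrow gate one at a time, so that each drops into the slot behind the gate before the next follows. Only push them along the bed, do not lift them, and leave the hexagonal nut lying where it is on the tray and the things standing beside the tray undisturbed.

Things in the scene. Friction and masses are not known exactly. Their poses are not given: they have to be found in the camera images.
- tray: grey sorting tray, fixed on the worktop. Origin on the worktop, straight below the middle of the gate; x points through the gate into the slot, y left along the gate wall, z up. Flat bed on legs, upper face at z = 65 mm, from x = -175 to 0 mm, between side rims (6 mm above the bed) whose inner faces are at y = +-115 mm; a lip 3 mm above the bed runs along its edge, x = -175 to -170 mm.
- gate (a point): middle of the gate, on the bed's upper face at the edge where the bed ends (tray x = 0); axes as the tray's. The gate is a 40 mm wide gap (y = +-20 mm) in a wall 6 mm thick (x = 0 to 6 mm) that stands 14 mm above the bed and closes the rest of that end. In the gap the slot begins at once at x = 0: a ring tips in by itself when its centre is about 5 mm or more past x = 0.
- slot (a point): middle of the floor of the slot behind the gate: an open pocket from tray x = 0 to 77 mm, 48 mm wide inside, its floor 61 mm below the bed's upper face; its side and end walls rise 8 mm above the bed. Axes as the tray's.
- spacer_a_mid (a point): plain round steel spacer ring lying flat: outside diameter 30 mm, hole 14 mm, 10 mm thick, about 40 g. This point is its centre, half-way up. One of three alike; no order among them.
- spacer_b_mid (a point): plain round steel spacer ring lying flat: outside diameter 30 mm, hole 14 mm, 10 mm thick, about 40 g. This point is its centre, half-way up. One of three alike; no order among them.
- spacer_c_mid (a point): plain round steel spacer ring lying flat: outside diameter 30 mm, hole 14 mm, 10 mm thick, about 40 g. This point is its centre, half-way up. One of three alike; no order among them.
- hex_nut_mid (a point): hexagonal steel nut with a round-ish hole lying flat among the rings: 30 mm across flats, about 34 mm across corners, 12 mm high, about 50 g. This point is its centre, half-way up. It stays where it is.
- timer_box: bystander: small white lab timer, 70 x 62 x 21 mm, loose on the worktop left of the tray; origin at the centre of its underside
- small_beaker: bystander: small glass beaker, 56 x 64 mm, 70 mm high, loose on the worktop right of the tray; origin at the centre of its underside
- dish: bystander: round flat dish, 90 mm across, 16 mm high, loose on the worktop to the right of the tray; origin at the centre of its underside

How it is judged (in metres and radians):
On the way, in this order (a step that is already met when the one before it is completed fails the run):
1. a first ring lies in the slot (((x of spacer_a_mid in the frame of tray between 0 and 0.078 m and y of spacer_a_mid in the frame of tray between -0.025 and 0.025 m and height (world z) of spacer_a_mid below 0.061 m) or (x of spacer_b_mid in the frame of tray between 0 and 0.078 m and y of spacer_b_mid in the frame of tray between -0.025 and 0.025 m and height (world z) of spacer_b_mid below 0.061 m) or (x of spacer_c_mid in the frame of tray between 0 and 0.078 m and y of spacer_c_mid in the frame of tray between -0.025 and 0.025 m and height (world z) of spacer_c_mid below 0.061 m))), for 0.2 s.
2. a second ring lies in the slot, after the first ((((x of spacer_a_mid in the frame of tray between 0 and 0.078 m and y of spacer_a_mid in the frame of tray between -0.025 and 0.025 m and height (world z) of spacer_a_mid below 0.061 m) and (x of spacer_b_mid in the frame of tray between 0 and 0.078 m and y of spacer_b_mid in the frame of tray between -0.025 and 0.025 m and height (world z) of spacer_b_mid below 0.061 m)) or ((x of spacer_a_mid in the frame of tray between 0 and 0.078 m and y of spacer_a_mid in the frame of tray between -0.025 and 0.025 m and height (world z) of spacer_a_mid below 0.061 m) and (x of spacer_c_mid in the frame of tray between 0 and 0.078 m and y of spacer_c_mid in the frame of tray between -0.025 and 0.025 m and height (world z) of spacer_c_mid below 0.061 m)) or ((x of spacer_b_mid in the frame of tray between 0 and 0.078 m and y of spacer_b_mid in the frame of tray between -0.025 and 0.025 m and height (world z) of spacer_b_mid below 0.061 m) and (x of spacer_c_mid in the frame of tray between 0 and 0.078 m and y of spacer_c_mid in the frame of tray between -0.025 and 0.025 m and height (world z) of spacer_c_mid below 0.061 m)))), for 0.2 s.
3. the third ring lies in the slot, after the second (x of spacer_a_mid in the frame of tray between 0 and 0.078 m and y of spacer_a_mid in the frame of tray between -0.025 and 0.025 m and height (world z) of each of spacer_a_mid, spacer_b_mid, spacer_c_mid below 0.061 m and x of spacer_b_mid in the frame of tray between 0 and 0.078 m and y of spacer_b_mid in the frame of tray between -0.025 and 0.025 m and x of spacer_c_mid in the frame of tray between 0 and 0.078 m and y of spacer_c_mid in the frame of tray between -0.025 and 0.025 m), for 0.2 s.
At the end, for the whole second after the job is handed in: All three rings rest in the slot: centres between the gate edge and the slot's end wall (0 to 78 mm), within 25 mm of its centre line and at least 4 mm below the bed, at rest (under 20 mm/s). The nut is within 15 mm of where it lay, and timer, beaker and dish within 20 mm of where they stood (all of step 3 and linear speed of each of spacer_a, spacer_b, spacer_c below 0.02 m/s and distance of hex_nut_mid from where it was at the start of the episode below 0.015 m and distance of each of timer_box, small_beaker, dish from where it was at the start of the episode below 0.02 m); the robot touches nothing.
It fails at once if a ring is lifted more than 12 mm above its place on the bed (height (world z) of any of spacer_a_mid, spacer_b_mid, spacer_c_mid above 0.082 m).
It fails at once if the nut is moved by more than 15 mm (distance of hex_nut_mid from where it was at the start of the episode above 0.015 m).
It fails at once if the timer is pushed more than 20 mm (distance of timer_box from where it was at the start of the episode above 0.02 m).
It fails at once if the small beaker is pushed more than 20 mm (distance of small_beaker from where it was at the start of the episode above 0.02 m).
It fails at once if the dish is pushed more than 20 mm (distance of dish from where it was at the start of the episode above 0.02 m).
It also fails if it takes over 61 s, if anything falls off the work surface, if the arm or the gripper's body presses on something with over 40 N, if the wrist force passes 120 N, or if a joint passes its speed limit or range.

ROBOT

A 6-joint arm with a two-finger parallel gripper is mounted at the origin on a cart in front of the work surface, level with it; the furniture and walls round the work are solid. World frame = base frame: x ahead of the robot, y to its left, z up, the work surface at z = 0. Lengths are in mm, angles in degrees, forces in N, time in s.
With the tool pointing down it reaches from about 300 to 850 mm from the base axis. Payload 4.2 kg.
Tool frame: the origin (TCP) lies between the finger pads; the fingertips stand 22 mm ahead of it and the grasp point (between the pads) lies 3 mm ahead of it; z points along the fingers, y is the direction in which the jaws open and shut (so a half turn about z gives the same grasp; the last joint's range is limited). The gripper opens to 91 mm and grips with 3 to 60 N. Pads are 32 mm wide; open, the fingers measure 118 mm over their backs; the gripper's body (76 mm by 178 mm) begins 60 mm behind the grasp point.
Start: joints at [63.312, 18.312, 89.639, -0, 72.044, -1.146], TCP at [247.932, 518.817, 235.976] pointing down, gripper open.
Joint ranges: [-177.97, 177.97], [-48.28, 115.42], [12.27, 149.76], [-77.06, 257.06], [2.81, 150.46], [-146.56, 146.56]. Speed limits (degrees/s): [147.25, 147.25, 180, 180, 180, 180].

INTERFACE

Orientations are given as [roll, pitch, yaw] about the fixed x, y, z axes, in that order (R = Rz(yaw) Ry(pitch) Rx(roll)).
In Python, from workcell import telemetry, cams, env gives the robot as it stands.
- The arm moves only by the shell command python3 -m inch 'ROWS' [FORCE]. ROWS is JSON, a list of rows, each an object of numbers: "x", "y", "z": the shift along the tool's x, y, z in cm; "yaw": the turn about the tool's z in units of 5 degrees (1.0 is 5 degrees); "gripper": the gripper's target within -1 to 1 (fully open at 1, half-way at 0, shut at -1). A call has 1 to 12 rows; each row shifts and turns the commanded pose from where the row before left it, along the tool's axes as they then stand; what a row does not reach is not made up. A row lasts 1/12 s, in which the tool goes at most 41.7 mm and 7.16 degrees, less where a joint would pass 70% of its speed; a pose out of reach is approached as far as the arm can. A call is refused whole if a number of a shift passes 4.17 or a number of a turn 1, either way. A call with a gripper value outside its range is refused whole. The fingers move at their own pace and stop on an object; FORCE is the grip in N (left out, the last holds). Time passes only in rows, so rows that do not move let the fingers close. It gives the time, the measured TCP pose, the force and the opening at its end, in the units of the state.
- telemetry.state(): the state, without advancing time (a new reading comes with each control period).
- cams.grab_frame(name): name is "side" or "top" or "wrist"; returns a dict with "pixels" (384x512x3 uint8, red, green, blue), "mtx" (3x3 intrinsics, pixels), "rvec" (rotation vector, rad) and "tvec" (3), from world to camera coordinates, as OpenCV has them. Camera axes: x right, y down, z forward; pixel columns grow to the right and rows downward; lengths in mm; the calibration is good to about 2 mm. A picture is of the moment at which its call begins. There is no depth.
- env.job_done(): hands the job in, once; it reports no verdict.
The state is a dict: "time_s": time; "qpos": joint angles; "qvel": joint speeds; "effort": joint torques, N m; "ee_pos": TCP position; "ee_rot": TCP orientation; "force": force on the tool from outside, world axes, zero at the start; "torque": the same for the moment, N m; "gripper_width": finger opening in mm.
Only numpy, scipy, OpenCV 4.12 (cv2) and the standard library are available. Lean on these libraries where they do the work, as an engineer would, in place of code of your own. Each camera call takes 0.05 s, during which the arm holds its last target. There are 200 camera calls.

## Working session

There is one attempt and no reset: what is moved stays moved. The work goes in short steps, Python scripts to look and compute and a shell command to move; the robot and the scene stay as the last step left them, time stands still between calls to the robot, and variables do not carry over. Pictures are saved under pics/ and viewed, about 8 in all and at most 12, crops included, and the job is handed in when it is done.

```bash
ls; mkdir -p pics; python3 - <<'E'
from workcell import telemetry,cams
import cv2,numpy as np
print(telemetry.state())
for n in("top","side"):
    f=cams.grab_frame(n);cv2.imwrite(f"pics/{n}0.png",f["pixels"][:,:,::-1])
    np.savez(f"{n}0.npz",**f);print(n,f["mtx"].tolist(),f["rvec"],f["tvec"])
E
```

```text
pics
{'time_s': 0.0, 'qpos': array([ 6.33115522e+01,  1.83490698e+01,  8.97073183e+01,  8.77809351e-04,
        7.20452232e+01, -1.14603297e+00]), 'qvel': array([ 0.08254694,  0.05382013,  0.09527593, -0.02778006,  0.04043259,
        0.08698707]), 'effort': array([ 7.74840373e-04, -4.12462807e+01, -2.31967646e+01,  7.26640876e-02,
        4.57542110e-02, -1.58470480e-04]), 'ee_pos': array([247.70572567, 518.37022768, 235.13986189]), 'ee_rot': array([-1.79898426e+02, -2.86670992e-03,  1.54457311e+02]), 'force': array([-0.1555542 ,  0.06900189, -0.41121304]), 'torque': array([ 0.01539844, -0.04287151, -0.02806792]), 'gripper_width': 91.35062113183551}
top [[380.4368876761671, 0.0, 254.61098810794965], [0.0, 380.4368876761671, 191.21292663180677], [0.0, 0.0, 1.0]] [ 2.1939956  -2.19849618  0.09789346] [ 150.01923594  542.49363636 1021.26439028]
side [[430.0841114266474, 0.0, 257.1992245763581], [0.0, 430.0841114266474, 189.36560223241582], [0.0, 0.0, 1.0]] [ 2.1368185  -0.17890204  0.06700964] [-510.15403751  182.64124276  712.34390243]
```

View pics/top0.png

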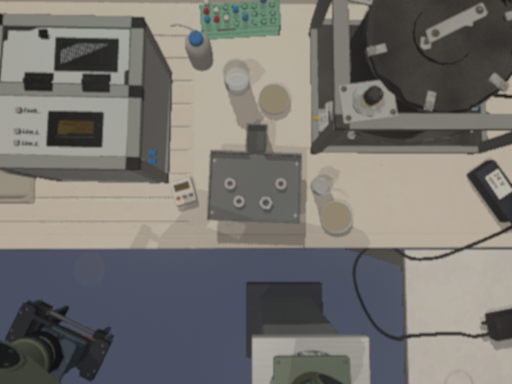

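View pics/side0.png

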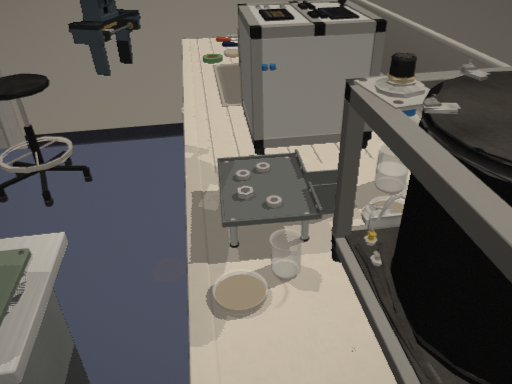

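The top view shows the tray at about (255,187) with its gate and slot at the top (257,140). There are four bright parts: (230,184), (281,184), (239,202) and (266,203). The timer is on the left, with the beaker and dish on the right. Next I'll measure on an enlarged crop.

```bash
cat > h.py <<'E'
import numpy as np,cv2
def ray(f,px,z):
    K,R,t=f["mtx"],cv2.Rodrigues(f["rvec"])[0],f["tvec"].ravel()
    px=np.atleast_2d(np.float64(px)); d=(R.T@np.linalg.inv(K)@np.c_[px,np.ones(len(px))].T).T
    c=-R.T@t; return c+d*((z-c[2])/d[:,2])[:,None]
def proj(f,P): return cv2.projectPoints(np.float64(P).reshape(-1,3),f["rvec"],f["tvec"],f["mtx"],None)[0][:,0]
E
python3 - <<'E'
from h import *
for n,(x0,y0,x1,y1),k in(("top",(195,115,375,240),4.4),("side",(205,140,365,260),5)):
    f=dict(np.load(n+"0.npz"));g=f["pixels"][:,:,::-1]
    cv2.imwrite(f"pics/{n}c.png",cv2.resize(g[y0:y1,x0:x1],None,fx=k,fy=k,interpolation=cv2.INTER_CUBIC))
    hsv=cv2.cvtColor(g,cv2.COLOR_BGR2GRAY)
    m=(hsv>125).astype(np.uint8)*255
    box=(205,150,303,224) if n=="top" else (217,154,318,222)
    z=np.zeros_like(m);z[box[1]:box[3],box[0]:box[2]]=m[box[1]:box[3],box[0]:box[2]]
    for c in cv2.findContours(z,cv2.RETR_EXTERNAL,cv2.CHAIN_APPROX_NONE)[0]:
        if 30<cv2.contourArea(c)<600:
            (u,v),r=cv2.minEnclosingCircle(c);M=cv2.moments(c);q=(M['m10']/M['m00'],M['m01']/M['m00'])
            print(n,np.round(q,1),round(r,1),cv2.contourArea(c),ray(f,q,74)[0].round(1))
E
```

```text
top [265.3 202.3] 6.3 97.5 [510.3 122.6  74. ]
top [238.3 200.8] 5.5 80.5 [514.1 192.1  74. ]
top [280.4 183.2] 5.4 77.5 [559.6  83.3  74. ]
top [229.4 182.9] 5.5 80.0 [560.4 215.1  74. ]
top [290.3 153.5] 20.5 67.5 [637.2  56.9  74. ]
top [209.1 187.5] 40.5 259.5 [548.6 267.3  74. ]
side [273.6 199.2] 7.5 91.0 [562.5  83.9  74. ]
side [244.9 189.8] 7.6 92.0 [513.6 126.3  74. ]
side [242.5 172.7] 6.7 63.0 [517.3 191.9  74. ]
side [262.4 165.1] 6.6 61.5 [563.1 215.4  74. ]
side [309.6 161.7] 12.0 240.0 [665.3 210.7  74. ]
side [227.4 165.7] 33.5 108.0 [489.1 227.3  74. ]
```

View pics/topc.png

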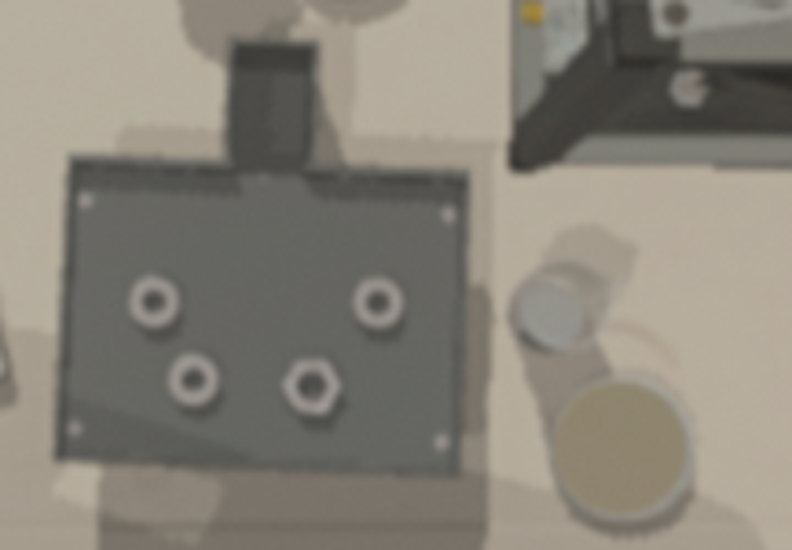

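View pics/sidec.png

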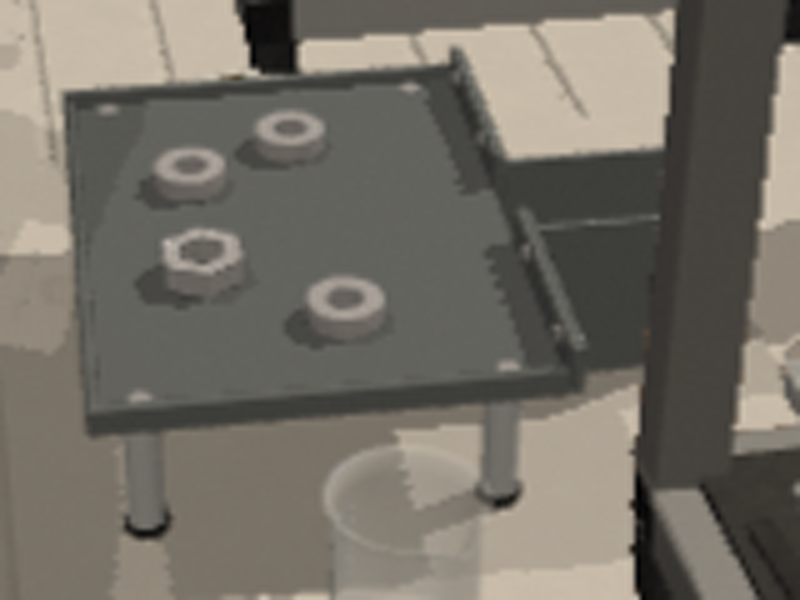

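The enlarged views show the hex part at crop (312,386), so the nut is at about world (512,124). The rings are near (515,192), (561,84) and (561,215), and the two views agree to about 3 mm. Next is the tray frame, from the corners, screws and slot walls.

```bash
python3 - <<'E'
from h import *
f=dict(np.load("top0.npz"));s=dict(np.load("side0.npz"))
T=lambda p,z:ray(f,np.array(p)/4.4+[195-.4,115-.4],z)[0].round(1)
S=lambda p,z:ray(s,np.array(p)/5+[205-.4,140-.4],z)[0].round(1)
for n,p,z in(("screwTL",(86,201),65),("TR",(448,215),65),("BL",(74,428),65),("BR",(441,442),65),
 ("wallTL outer",(70,157),79),("wallTR",(468,170),79),("edgeBL",(55,460),68),("edgeBR",(458,474),68),
 ("slotfarL",(231,41),73),("slotfarR",(317,42),73),("slotnearL in",(240,182),79),("gateR",(306,183),65)):print(n,T(p,z))
for n,p,z in(("sTL",(410,89),65),("sTR",(508,366),65),("sBL",(108,109),65),("sBR",(140,398),65),("gate L post top",(503,163),79),("gate R post top",(523,212),79)):print(n,S(p,z))
c=[T(p,65)[:2] for p in((86,201),(448,215),(74,428),(441,442))]
y=(c[0]-c[1])+(c[2]-c[3]);x=(c[0]-c[2])+(c[1]-c[3]);print("yaw from y",np.degrees(np.arctan2(-y[0],y[1])),"x",np.degrees(np.arctan2(x[1],x[0])))
E
```

```text
screwTL [620.6 255.4  65. ]
TR [612.3  40.   65. ]
BL [486.1 261.8  65. ]
BR [477.3  45.6  65. ]
wallTL outer [644.5 263.7  79. ]
wallTR [637.   29.8  79. ]
edgeBL [467.3 272.6  68. ]
edgeBR [458.5  36.1  68. ]
slotfarL [715.2 169.2  73. ]
slotfarR [714.7 118.1  73. ]
slotnearL in [629.8 164.   79. ]
gateR [631.5 124.6  65. ]
sTL [624.5 255.2  65. ]
sTR [615.1  42.3  65. ]
sBL [489.4 263.1  65. ]
sBR [480.6  47.6  65. ]
gate L post top [642.8 161.1  79. ]
gate R post top [641.1 122.8  79. ]
yaw from y -2.2688731581150914 x -2.5495194997064226
```

Tray frame estimate: gate at about world (638,147), yaw −2.35°. The distances fit the 175 mm bed.

In tray coordinates:

| Part | x | y |
|---|---|---|
| R1 | −124 | 40 |
| R2 | −74 | −66 |
| R3 | −79 | 65 |
| Nut | −125 | −28 |

I'll set the fingers about 20 mm apart so they form a V-notch, then push along tool −x. First I turn the tool and set that gap.

```bash
cat >> h.py <<'E'
G=np.array([638.,147.]);A=np.radians(-2.35);RT=np.array([[np.cos(A),-np.sin(A)],[np.sin(A),np.cos(A)]])
def w2t(p): return RT.T@(np.array(p)[:2]-G)
def t2w(p): return G+RT@np.array(p)
def plan(pt,ang,back,tipz):
    """tool shift (cm, in tool axes after turning) so that -x tool points at tray angle ang, TCP 'back' behind tray point pt"""
    from workcell import telemetry
    from scipy.spatial.transform import Rotation as Ro
    s=telemetry.state();a=np.radians(ang)
    w=t2w(np.array(pt)-back*np.array([np.cos(a),np.sin(a)]))
    yaw=180+ang+np.degrees(A);dy=(yaw-s["ee_rot"][2]+180)%360-180
    R=Ro.from_euler("xyz",[180,0,yaw],degrees=True)
    print("t",round(s["time_s"],2),"yaw units",round(-dy/5,2),"shift cm",(R.inv().apply(np.r_[w,tipz+22]-s["ee_pos"])/10).round(2),"tray",w2t(s["ee_pos"]).round(1),"z",s["ee_pos"][2].round(1),"w",s["gripper_width"].round(1),"F",s["force"].round(1))
E
python3 -m inch '[{"yaw":0.95,"gripper":-0.56},{"yaw":0.95,"gripper":-0.56},{"yaw":0.95},{"yaw":0.95},{"yaw":0.95},{"yaw":0.95},{}]' 20
python3 -c "
from h import *;plan((-79,65),-51.7,32,73)"
```

```text
invalid input
Traceback (most recent call last):
  File "h.py", line 18, in plan
    print("t",round(s["time_s"],2),"yaw units",round(-dy/5,2),"shift cm",(R.inv().apply(np.r_[w,tipz+22]-s["ee_pos"])/10).round(2),"tray",w2t(s["ee_pos"]).round(1),"z",s["ee_pos"][2].round(1),"w",s["gripper_width"].round(1),"F",s["force"].round(1))
                                                                                                                                                                                                    ^^^^^^^^^^^^^^^^^^^^^^^^
AttributeError: 'float' object has no attribute 'round'
```

```bash
sed -i 's/s\["gripper_width"\].round(1)/round(s["gripper_width"],1)/' h.py
python3 -m inch '[{"yaw":0.95,"gripper":-0.56},{"yaw":0.95,"gripper":-0.56},{"yaw":0.95,"gripper":-0.56},{"yaw":0.95,"gripper":-0.56},{"yaw":0.95,"gripper":-0.56},{"yaw":0.95,"gripper":-0.56},{"yaw":0}]' 20
python3 -c "
from h import *;plan((-79,65),-51.7,32,73)"
```

```text
t 0.1 yaw units 5.7 shift cm [-39.78   7.62  14.02] tray [-405.2  355.1] z 235.2 w 91.4 F [ 0.3  0.6 -0.8]invalid input
```

```bash

python3 -m inch '[{"x":0,"y":0,"z":0,"yaw":0.95,"gripper":-0.56}]' 20; python3 -m inch '[{"x":0,"y":0,"z":0,"yaw":0.95,"gripper":-0.56}]'; python3 -m inch '[{"yaw":0.95}]'; python3 -m inch '[{"yaw":0.95,"gripper":-0.56}]'
python3 -c "
from h import *;plan((-79,65),-51.7,32,73)"
```

```text
time_s: 0.18
ee_pos: [247.8, 518.5, 235.4]
ee_rot: [-179.9, 0.0, 149.6]
force: [0.5, -0.0, 0.3]
gripper_width: 86.9
time_s: 0.27
ee_pos: [247.8, 518.5, 235.4]
ee_rot: [-179.9, 0.0, 144.7]
force: [-0.1, -0.4, -0.7]
gripper_width: 80.5
t 0.27 yaw units 3.76 shift cm [-39.79   7.61  14.04] tray [-405.1  355.2] z 235.4 w 80.5 F [-0.1 -0.4 -0.7]invalid input
invalid input
```

```bash

python3 -m inch '[{"x":0,"y":0,"z":0,"yaw":0.94,"gripper":-0.56},{"x":0,"y":0,"z":0,"yaw":0.94,"gripper":-0.56},{"x":0,"y":0,"z":0,"yaw":0.94,"gripper":-0.56},{"x":0,"y":0,"z":0,"yaw":0.94,"gripper":-0.56}]'
python3 -m inch '[{"x":-3.5,"y":0.76,"z":0,"yaw":0,"gripper":-0.56},{"x":-3.5,"y":0.76,"z":0,"yaw":0,"gripper":-0.56},{"x":-3.5,"y":0.76,"z":0,"yaw":0,"gripper":-0.56},{"x":-3.5,"y":0.76,"z":0,"yaw":0,"gripper":-0.56},{"x":-3.5,"y":0.76,"z":0,"yaw":0,"gripper":-0.56},{"x":-3.5,"y":0.76,"z":0,"yaw":0,"gripper":-0.56},{"x":-3.5,"y":0.76,"z":0,"yaw":0,"gripper":-0.56},{"x":-3.5,"y":0.76,"z":0,"yaw":0,"gripper":-0.56},{"x":-3.5,"y":0.76,"z":0,"yaw":0,"gripper":-0.56},{"x":-3.5,"y":0.76,"z":0,"yaw":0,"gripper":-0.56}]'
python3 -m inch '[{"x":-3.5,"y":0,"z":0,"yaw":0,"gripper":-0.56},{"x":-1,"y":0,"z":0,"yaw":0,"gripper":-0.56},{"x":0,"y":0,"z":3,"yaw":0,"gripper":-0.56},{"x":0,"y":0,"z":3,"yaw":0,"gripper":-0.56},{"x":0,"y":0,"z":0,"yaw":0,"gripper":-0.56},{"x":0,"y":0,"z":0,"yaw":0,"gripper":-0.56}]'
python3 - <<'E'
from h import *;plan((-79,65),-51.7,32,73)
from workcell import cams
f=cams.grab_frame("wrist");np.savez("w1.npz",**f);cv2.imwrite("pics/w1.png",f["pixels"][:,:,::-1])
for p in((-79,65),(-124,40),(-125,-28),(0,0),(0,20),(0,-20)):
  print(p,proj(f,np.r_[t2w(p),75 if p[0] else 65]).round(0))
E
```

```text
time_s: 0.6
ee_pos: [247.8, 518.5, 235.5]
ee_rot: [-179.9, 0.0, 125.9]
force: [-0.1, 0.4, -0.6]
gripper_width: 53.8
time_s: 1.43
ee_pos: [516.7, 279.5, 235.6]
ee_rot: [-180.0, -0.0, 126.2]
force: [0.3, 0.4, -0.1]
gripper_width: 20.3
time_s: 1.93
ee_pos: [541.1, 244.6, 174.6]
ee_rot: [-179.8, -0.1, 126.2]
force: [-0.0, 0.0, -0.3]
gripper_width: 19.5
t 1.93 yaw units 0.04 shift cm [-0.39 -0.06  7.96] tray [-100.8   93.5] z 174.6 w 19.5 F [-0.   0.  -0.3]
(-79, 65) [[259. 246.]]
(-124, 40) [[197. 236.]]
(-125, -28) [[149. 294.]]
(0, 0) [[283. 342.]]
(0, 20) [[297. 327.]]
(0, -20) [[269. 356.]]
```

View pics/w1.png

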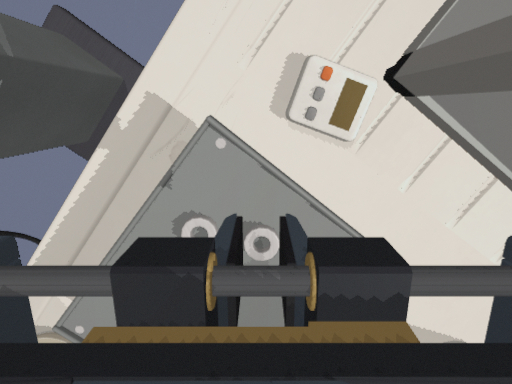

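The wrist view shows the ring at (262,243), between the fingers; I predicted (259,246), so the two agree to about 3 mm. I'll go down with about 5 mm of stand-off.

```bash

python3 -m inch '[{"x":0,"y":0.1,"z":2,"yaw":0,"gripper":-0.56},{"x":0,"y":0,"z":2,"yaw":0,"gripper":-0.56},{"x":0,"y":0,"z":2,"yaw":0,"gripper":-0.56},{"x":0,"y":0,"z":1,"yaw":0,"gripper":-0.56},{"x":0,"y":0,"z":1,"yaw":0,"gripper":-0.56},{"x":0,"y":0,"z":0,"yaw":0,"gripper":-0.56}]'
python3 -m inch '[{"x":-0.4,"y":0,"z":0,"yaw":0,"gripper":-0.56},{"x":-0.5,"y":0,"z":0,"yaw":0,"gripper":-0.56},{"x":-0.5,"y":0,"z":0.1,"yaw":0,"gripper":-0.56},{"x":-0.5,"y":0,"z":0.1,"yaw":0,"gripper":-0.56},{"x":-0.5,"y":0,"z":0.1,"yaw":0,"gripper":-0.56},{"x":-0.5,"y":0,"z":0,"yaw":0,"gripper":-0.56},{"x":0,"y":0,"z":0,"yaw":0,"gripper":-0.56}]'
cat > look.py <<'E'
import sys;from h import *;from workcell import cams
n,o=sys.argv[1:3]
f=cams.grab_frame(n);np.savez(o+".npz",**f);g=f["pixels"][:,:,::-1]
if n=="side": g=cv2.resize(g[130:260,200:360],None,fx=4.5,fy=4.5,interpolation=cv2.INTER_CUBIC)
if n=="top": g=cv2.resize(g[125:235,200:310],None,fx=5,fy=5,interpolation=cv2.INTER_CUBIC)
cv2.imwrite(f"pics/{o}.png",g)
E
python3 look.py side s2; python3 -c "
from h import *;plan((-30,3),-51.7,27,70)"
```

```text
time_s: 2.48
ee_pos: [542.9, 245.6, 95.5]
ee_rot: [-179.9, -0.0, 126.2]
force: [-0.7, -0.6, -0.4]
gripper_width: 20.2
time_s: 3.07
ee_pos: [561.3, 223.6, 97.1]
ee_rot: [179.7, -0.2, 126.0]
force: [-6.6, 4.7, 14.8]
gripper_width: 20.1
t 3.12 yaw units 0.02 shift cm [-5.92 -0.46  0.51] tray [-79.8  73.5] z 97.1 w 20.1 F [-6.   4.  15.2]
```

View pics/s2.png

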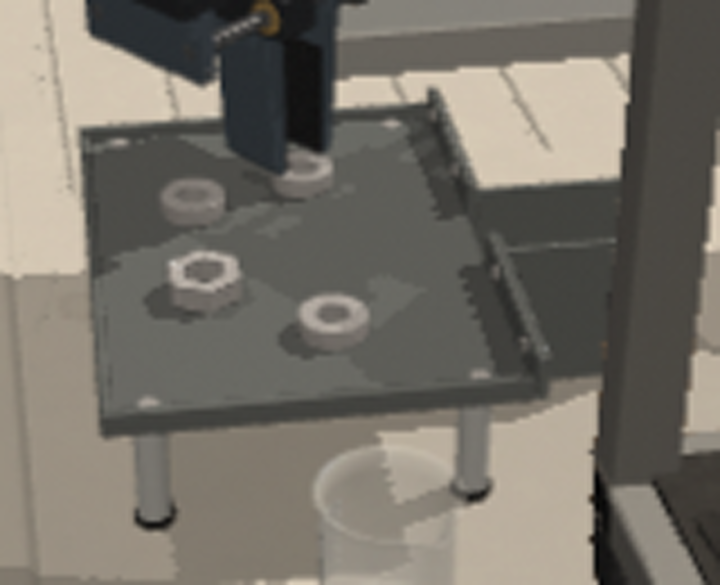

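The side view shows the fingertips on the near rim of the ring, at (302,170) in the crop, with 15 N upward. They rode up because I was too high. I'll lift, back off and re-measure.

```bash

python3 -m inch '[{"x":0,"y":0,"z":-1,"yaw":0,"gripper":-0.56},{"x":0,"y":0,"z":-1,"yaw":0,"gripper":-0.56},{"x":1,"y":0,"z":0,"yaw":0,"gripper":-0.56},{"x":1,"y":0,"z":0,"yaw":0,"gripper":-0.56},{"x":0,"y":0,"z":0,"yaw":0,"gripper":-0.56}]'
cat > rings.py <<'E'
import sys;from h import *;from workcell import cams
for n in sys.argv[1:]:
    f=cams.grab_frame(n);g=f["pixels"];gr=cv2.cvtColor(g,cv2.COLOR_RGB2GRAY)
    hull=cv2.convexHull(proj(f,[np.r_[t2w(p),75] for p in((-165,105),(-165,-105),(15,-105),(15,105))]).astype(np.int32))
    m=np.zeros_like(gr);cv2.fillConvexPoly(m,hull,255);m[gr<122]=0
    for c in cv2.findContours(m,cv2.RETR_EXTERNAL,cv2.CHAIN_APPROX_NONE)[0]:
        a=cv2.contourArea(c)
        if 25<a<400:
            b=cv2.moments(c);q=(b['m10']/b['m00'],b['m01']/b['m00']);print(n,np.round(q,1),a,"tray",w2t(ray(f,q,74)[0]).round(1))
E
python3 rings.py side top; python3 -c "
from h import *;plan((-79,65),-51.7,27,70)"
```

```text
time_s: 3.53
ee_pos: [547.0, 239.3, 112.7]
ee_rot: [-180.0, -0.1, 126.2]
force: [-1.0, 0.4, 0.4]
gripper_width: 20.2
side [273.6 199.1] 94.5 tray [-72.8 -66.1]
side [244.9 189.7] 98.0 tray [-123.5  -25.5]
side [242.8 172.8] 64.5 tray [-121.8   39.7]
side [266.6 166.5] 56.5 tray [-69.5  58.2]
side [303.7 161.7] 55.0 tray [12.1 66.7]
top [265.4 202.3] 104.0 tray [-126.6  -29.8]
top [280.2 183.4] 76.5 tray [-76.2 -66.3]
top [283.8 150.3] 88.0 tray [ 10.6 -72.9]
top [240.4 147.9] 37.0 tray [12.  40.3]
t 3.63 yaw units 0.06 shift cm [-0.   -0.23  2.04] tray [-93.9  87.6] z 112.4 w 19.8 F [-0.4  0.   0.3]
```

```bash

python3 -m inch '[{"x":-0.5,"y":0,"z":0,"yaw":0,"gripper":-0.56},{"x":0,"y":0,"z":0.7,"yaw":0,"gripper":-0.56},{"x":0,"y":0,"z":0.7,"yaw":0,"gripper":-0.56},{"x":0,"y":0,"z":0.7,"yaw":0,"gripper":-0.56},{"x":0,"y":0,"z":0,"yaw":0,"gripper":-0.56}]'
python3 -m inch '[{"x":-0.4,"y":0,"z":0,"yaw":0,"gripper":-0.56},{"x":-0.5,"y":0,"z":0,"yaw":0,"gripper":-0.56},{"x":-0.5,"y":0,"z":0,"yaw":0,"gripper":-0.56},{"x":-0.5,"y":0,"z":0,"yaw":0,"gripper":-0.56},{"x":0,"y":0,"z":0,"yaw":0,"gripper":-0.56}]'
python3 rings.py side; python3 -c "
from h import *;plan((-30,3),-51.7,27,70)"
```

```text
time_s: 4.05
ee_pos: [550.3, 233.3, 89.6]
ee_rot: [-179.8, -0.1, 126.1]
force: [-0.1, -0.1, -0.0]
gripper_width: 20.1
time_s: 4.47
ee_pos: [563.6, 217.8, 92.3]
ee_rot: [179.9, 0.0, 126.1]
force: [-0.0, 0.0, -0.4]
gripper_width: 19.9
side [273.5 199.3] 94.5 tray [-73.1 -66.5]
side [244.9 189.7] 101.0 tray [-123.4  -25.3]
side [272.8 169.2] 58.0 tray [-58.2  44.8]
side [303.7 161.7] 55.0 tray [12.1 66.7]
t 4.52 yaw units 0.03 shift cm [-5.35 -0.29  0.02] tray [-77.6  68. ] z 92.2 w 20.3 F [ 0.1 -0.3 -0.5]
```

The push works now. Continuing to the staging point.

```bash

python3 -m inch '[{"x":-0.5,"y":0,"z":0,"yaw":0,"gripper":-0.56},{"x":-0.5,"y":-0.05,"z":0,"yaw":0,"gripper":-0.56},{"x":-0.5,"y":-0.05,"z":0,"yaw":0,"gripper":-0.56},{"x":-0.5,"y":-0.05,"z":0,"yaw":0,"gripper":-0.56},{"x":-0.5,"y":-0.05,"z":0,"yaw":0,"gripper":-0.56},{"x":-0.5,"y":-0.05,"z":0,"yaw":0,"gripper":-0.56},{"x":-0.5,"y":-0.05,"z":0,"yaw":0,"gripper":-0.56},{"x":-0.5,"y":0,"z":0,"yaw":0,"gripper":-0.56},{"x":-0.5,"y":0,"z":0,"yaw":0,"gripper":-0.56},{"x":-0.4,"y":0,"z":0,"yaw":0,"gripper":-0.56},{"x":-0.2,"y":0,"z":0,"yaw":0,"gripper":-0.56},{"x":0,"y":0,"z":0,"yaw":0,"gripper":-0.56}]'
python3 -m inch '[{"x":1.2,"y":0,"z":0,"yaw":0,"gripper":-0.56},{"x":0,"y":0,"z":-1.5,"yaw":0,"gripper":-0.56},{"x":0,"y":0,"z":-1.5,"yaw":-0.95,"gripper":-0.56},{"x":0,"y":0,"z":0,"yaw":-0.95,"gripper":-0.56},{"x":0,"y":0,"z":0,"yaw":-0.95,"gripper":-0.56},{"x":0,"y":0,"z":0,"yaw":-0.95,"gripper":-0.56},{"x":0,"y":0,"z":0,"yaw":-0.95,"gripper":-0.56},{"x":0,"y":0,"z":0,"yaw":-0.95,"gripper":-0.56},{"x":0,"y":0,"z":0,"yaw":-0.95,"gripper":-0.56},{"x":0,"y":0,"z":0,"yaw":-0.95,"gripper":-0.56},{"x":0,"y":0,"z":0,"yaw":-0.95,"gripper":-0.56},{"x":0,"y":0,"z":0,"yaw":-0.95,"gripper":-0.56}]'
python3 rings.py side; python3 -c "
from h import *;plan((-30,3),0,35,72)"
```

```text
time_s: 5.52
ee_pos: [590.6, 175.3, 91.9]
ee_rot: [180.0, 0.0, 126.1]
force: [0.3, 0.3, 0.4]
gripper_width: 20.1
time_s: 6.52
ee_pos: [582.4, 186.4, 121.9]
ee_rot: [180.0, -0.0, 173.9]
force: [1.5, 1.2, 0.8]
gripper_width: 20.1
side [273.6 199.1] 96.5 tray [-72.8 -66.1]
side [249.  189.9] 28.5 tray [-115.7  -27.5]
side [289.4 178.1] 65.0 tray [-30.2   4.3]
side [303.7 161.7] 55.0 tray [12.1 66.7]
t 6.57 yaw units -0.71 shift cm [ 0.79 -3.4   2.79] tray [-57.1  37. ] z 121.9 w 19.9 F [-0.9  0.  -0.6]
```

```bash

python3 -m inch '[{"x":0,"y":0,"z":0,"yaw":-0.71,"gripper":-0.56},{"x":0.8,"y":-1.5,"z":0,"yaw":0,"gripper":-0.56},{"x":0,"y":-1.8,"z":0,"yaw":0,"gripper":-0.56},{"x":0,"y":0,"z":1,"yaw":0,"gripper":-0.56},{"x":0,"y":0,"z":1,"yaw":0,"gripper":-0.56},{"x":0,"y":0,"z":1,"yaw":0,"gripper":-0.56},{"x":0,"y":0,"z":0,"yaw":0,"gripper":-0.56}]'
python3 look.py side s3; python3 -c "
from h import *;plan((-30,4),0,27,70)"
```

```text
time_s: 7.15
ee_pos: [571.9, 153.3, 89.0]
ee_rot: [-179.9, -0.3, 177.2]
force: [-0.2, 0.2, -0.8]
gripper_width: 20.0
t 7.2 yaw units -0.09 shift cm [-0.87  0.03 -0.2 ] tray [-65.7   3.7] z 90.0 w 19.7 F [-0.3 -0.7  0.1]
```

View pics/s3.png

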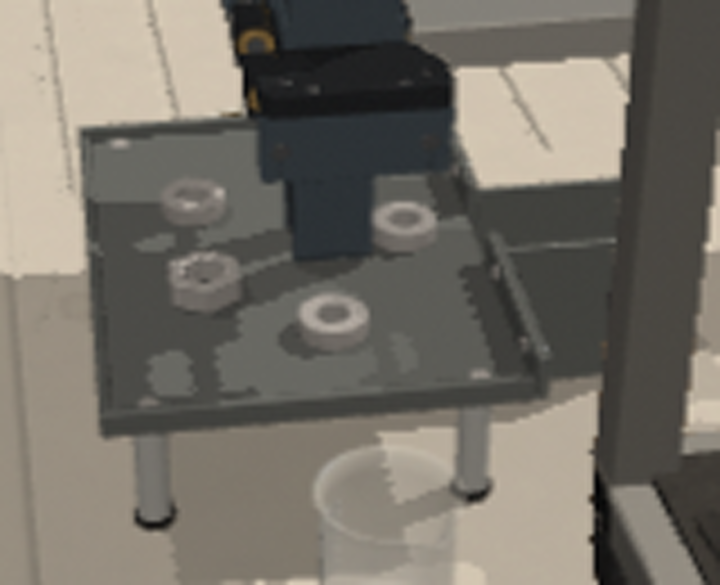

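The ring, at (402,225) in the crop, is square in front of the fingers and about 4 mm left of the gate's mid line. I'll push through with a −4 mm sideways correction.

```bash

python3 -m inch '[{"x":-0.5,"y":0,"z":0,"yaw":0,"gripper":-0.56},{"x":-0.5,"y":-0.1,"z":0,"yaw":0,"gripper":-0.56},{"x":-0.5,"y":-0.1,"z":0,"yaw":0,"gripper":-0.56},{"x":-0.5,"y":-0.1,"z":0,"yaw":0,"gripper":-0.56},{"x":-0.5,"y":-0.1,"z":0,"yaw":0,"gripper":-0.56},{"x":-0.3,"y":0,"z":0,"yaw":0,"gripper":-0.56},{"x":0,"y":0,"z":0,"yaw":0,"gripper":-0.56}]'
python3 rings.py side top
python3 -m inch '[{"x":-0.5,"y":0,"z":0,"yaw":0,"gripper":-0.56},{"x":-0.5,"y":0,"z":0,"yaw":0,"gripper":-0.56},{"x":-0.5,"y":0,"z":0,"yaw":0,"gripper":-0.56},{"x":-0.4,"y":0,"z":0,"yaw":0,"gripper":-0.56},{"x":0,"y":0,"z":0,"yaw":0,"gripper":-0.56},{"x":0,"y":0,"z":0,"yaw":0,"gripper":-0.56}]'
python3 look.py side s4; python3 rings.py top; python3 -c "
from h import *;plan((5,0),0,27,70)"
```

```text
time_s: 7.78
ee_pos: [602.4, 147.3, 92.1]
ee_rot: [180.0, 0.1, 177.2]
force: [-0.2, 0.5, -0.0]
gripper_width: 20.0
side [275.4 199.6] 48.5 tray [-69.7 -68. ]
side [244.4 189.8] 77.5 tray [-124.4  -25.8]
side [304.  179.3] 26.5 tray [-1.9 -4.5]
top [281.1 182.3] 29.5 tray [-73.3 -68.6]
time_s: 8.38
ee_pos: [620.7, 146.5, 91.8]
ee_rot: [180.0, 0.0, 177.2]
force: [-0.7, 0.3, -0.4]
gripper_width: 20.3
t 8.48 yaw units -0.09 shift cm [ 0.44  0.12 -0.01] tray [-17.6  -1.2] z 91.9 w 19.9 F [-0.1  0.3  0.5]
```

View pics/s4.png

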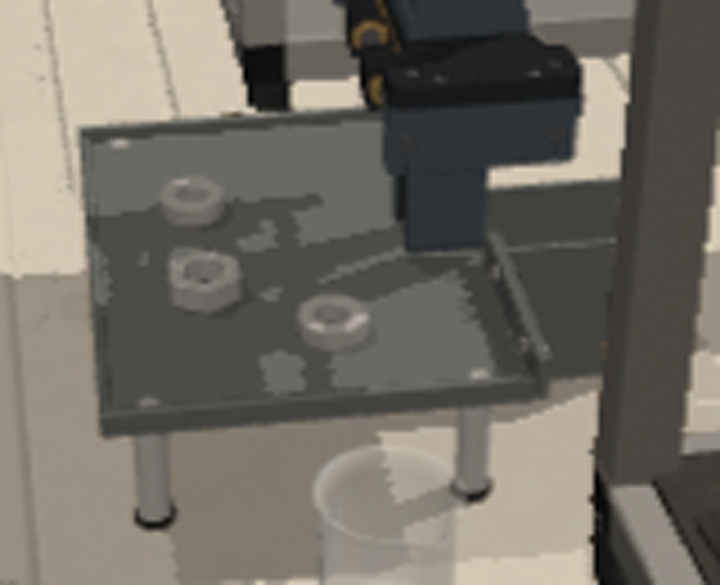

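The ring has left the bed and the fingers are at the gate, at (445,245) in the crop. Lifting off, checking, and lining up on ring R2 at a 35° approach so I clear the right rim.

```bash

python3 -m inch '[{"x":0.5,"y":0,"z":0,"yaw":0,"gripper":-0.56},{"x":0.5,"y":0,"z":-1.5,"yaw":0,"gripper":-0.56},{"x":0.5,"y":0,"z":-2.0,"yaw":0,"gripper":-0.56},{"x":3,"y":0,"z":0,"yaw":-0.89,"gripper":-0.56},{"x":2,"y":0,"z":0,"yaw":-0.89,"gripper":-0.56},{"x":2,"y":0,"z":0,"yaw":-0.89,"gripper":-0.56},{"x":0,"y":0,"z":0,"yaw":-0.89,"gripper":-0.56},{"x":0,"y":0,"z":0,"yaw":-0.89,"gripper":-0.56},{"x":0,"y":0,"z":0,"yaw":-0.89,"gripper":-0.56},{"x":0,"y":0,"z":0,"yaw":-0.89,"gripper":-0.56},{"x":0,"y":0,"z":0,"yaw":-0.89,"gripper":-0.56},{"x":0,"y":0,"z":0,"yaw":0,"gripper":-0.56}]'
python3 rings.py side top; python3 look.py top t5;  python3 -c "
from h import *;plan((-74.5,-66.3),35,32,90)"
```

```text
time_s: 9.48
ee_pos: [535.0, 146.1, 127.1]
ee_rot: [180.0, 0.0, -147.1]
force: [-0.5, 0.0, 0.7]
gripper_width: 20.1
side [273.6 199.3] 93.5 tray [-72.9 -66.6]
side [244.8 189.7] 94.5 tray [-123.6  -25.5]
side [242.1 173.3] 40.5 tray [-123.4   37.7]
side [303.5 161.5] 59.0 tray [11.9 67.4]
top [229.3 147.8] 131.5 tray [11.1 69.1]
t 9.63 yaw units 0.01 shift cm [ 4.41 -6.62  1.5 ] tray [-102.6   -5.1] z 127.0 w 20.5 F [ 0.   0.2 -0.3]
```

View pics/t5.png

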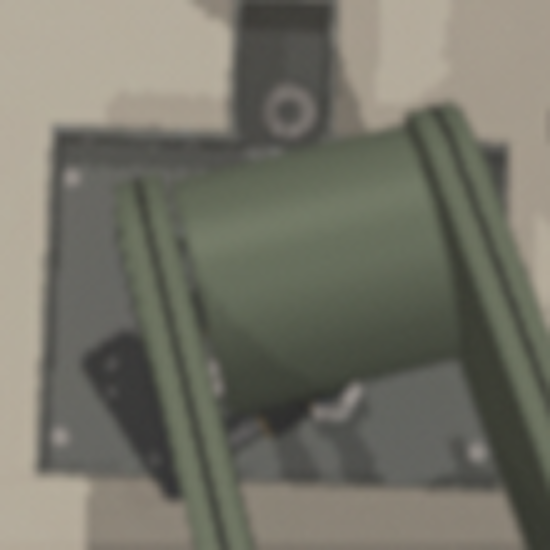

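The first ring lies flat in the slot, at (290,110) in the crop. Next is R2.

```bash

python3 -m inch '[{"x":2.2,"y":-3.3,"z":0,"yaw":0,"gripper":-0.56},{"x":2.2,"y":-3.3,"z":0,"yaw":0,"gripper":-0.56},{"x":0,"y":0,"z":0,"yaw":0,"gripper":-0.56},{"x":0,"y":0,"z":1.5,"yaw":0,"gripper":-0.56},{"x":0,"y":0,"z":0,"yaw":0,"gripper":-0.56}]'
python3 -m inch '[{"x":0,"y":0,"z":0.7,"yaw":0,"gripper":-0.56},{"x":0,"y":0,"z":0.7,"yaw":0,"gripper":-0.56},{"x":0,"y":0,"z":0.6,"yaw":0,"gripper":-0.56},{"x":0,"y":0,"z":0,"yaw":0,"gripper":-0.56},{"x":0,"y":0,"z":0,"yaw":0,"gripper":-0.56}]'
python3 rings.py side;  python3 -c "
from h import *;plan((-74.5,-66.3),35,27,70)"
```

```text
time_s: 10.05
ee_pos: [532.9, 66.1, 110.4]
ee_rot: [179.9, -0.2, -147.4]
force: [-0.6, 0.4, -0.2]
gripper_width: 20.3
time_s: 10.47
ee_pos: [534.1, 67.1, 91.5]
ee_rot: [180.0, -0.0, -147.2]
force: [-0.7, -0.2, -0.4]
gripper_width: 20.2
side [240.3 189.7] 29.0 tray [-132.2  -24.3]
t 10.52 yaw units 0.04 shift cm [-0.43 -0.02 -0.01] tray [-100.3  -84.1] z 91.9 w 19.9 F [-0.6  0.4  0.1]
```

```bash

python3 -m inch '[{"x":-0.4,"y":0,"z":0,"yaw":0,"gripper":-0.56},{"x":-0.5,"y":0,"z":0,"yaw":0,"gripper":-0.56},{"x":-0.5,"y":0,"z":0,"yaw":0,"gripper":-0.56},{"x":-0.5,"y":0,"z":0,"yaw":0,"gripper":-0.56},{"x":-0.5,"y":-0.21,"z":0,"yaw":-0.9,"gripper":-0.56},{"x":-0.3,"y":-0.21,"z":0,"yaw":-0.9,"gripper":-0.56},{"x":-0.3,"y":-0.21,"z":0,"yaw":-0.9,"gripper":-0.56},{"x":-0.3,"y":-0.21,"z":0,"yaw":-0.9,"gripper":-0.56},{"x":-0.3,"y":-0.21,"z":0,"yaw":-0.9,"gripper":-0.56},{"x":-0.3,"y":-0.21,"z":0,"yaw":-0.9,"gripper":-0.56},{"x":0,"y":0,"z":0,"yaw":0,"gripper":-0.56}]'
python3 rings.py side top;  python3 look.py wrist w6; python3 -c "
from h import *;plan((-30,-3),62,27,70)"
```

```text
time_s: 11.43
ee_pos: [574.6, 82.0, 92.1]
ee_rot: [-179.9, 0.0, -120.1]
force: [0.1, -0.7, 0.7]
gripper_width: 20.0
side [244.8 189.6] 106.0 tray [-123.5  -25.1]
side [242.5 172.6] 75.0 tray [-122.4   40.6]
top [238.2 200.7] 92.5 tray [-125.3   40.2]
top [229.9 148. ] 139.5 tray [10.8 67.4]
t 11.58 yaw units 0.01 shift cm [-4.52  0.25 -0.01] tray [-61.7 -67.9] z 91.9 w 20.0 F [ 0.6 -0.7  0.3]
```

View pics/w6.png

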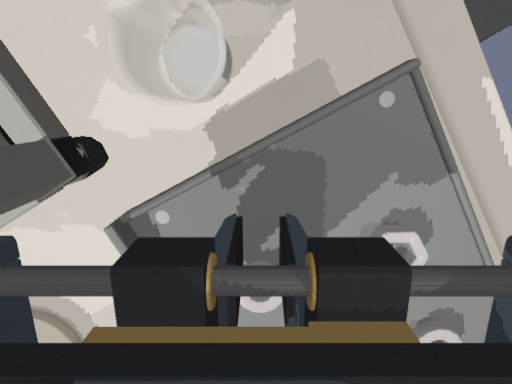

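The wrist view shows the ring centred in the notch at (262,298), with the nut well clear at (405,250). Continuing.

```bash

python3 -m inch '[{"x":-0.5,"y":0,"z":0,"yaw":0,"gripper":-0.56},{"x":-0.5,"y":0.05,"z":0,"yaw":0,"gripper":-0.56},{"x":-0.5,"y":0.05,"z":0,"yaw":0,"gripper":-0.56},{"x":-0.5,"y":0.05,"z":0,"yaw":0,"gripper":-0.56},{"x":-0.5,"y":0.05,"z":0,"yaw":0,"gripper":-0.56},{"x":-0.5,"y":0.05,"z":0,"yaw":0,"gripper":-0.56},{"x":-0.5,"y":0,"z":0,"yaw":0,"gripper":-0.56},{"x":-0.5,"y":0,"z":0,"yaw":0,"gripper":-0.56},{"x":-0.3,"y":0,"z":0,"yaw":0,"gripper":-0.56},{"x":-0.2,"y":0,"z":0,"yaw":0,"gripper":-0.56},{"x":0,"y":0,"z":0,"yaw":0,"gripper":-0.56}]'
python3 -m inch '[{"x":1.2,"y":0,"z":0,"yaw":0,"gripper":-0.56},{"x":0,"y":0,"z":-1.5,"yaw":0,"gripper":-0.56},{"x":2,"y":0,"z":-1.5,"yaw":0,"gripper":-0.56},{"x":0,"y":0,"z":0,"yaw":0,"gripper":-0.56}]'
python3 rings.py side top;  python3 -c "
from h import *;plan((-30,-3),0,36,90)"
```

```text
time_s: 12.5
ee_pos: [594.2, 122.1, 91.9]
ee_rot: [-180.0, 0.0, -120.2]
force: [-0.2, -0.4, -0.2]
gripper_width: 20.3
time_s: 12.83
ee_pos: [577.4, 91.6, 124.4]
ee_rot: [-179.9, 0.0, -120.3]
force: [-0.6, -0.2, 0.3]
gripper_width: 19.9
side [244.9 189.6] 106.0 tray [-123.4  -25.1]
side [242.6 172.6] 73.5 tray [-122.3   40.4]
side [303.8 162.4] 60.0 tray [11.6 63.6]
top [238.2 200.7] 92.5 tray [-125.3   40.2]
top [255.  165.2] 32.5 tray [-31.6   0.7]
top [229.9 148. ] 139.5 tray [10.8 67.5]
t 12.93 yaw units 12.41 shift cm [0.79 5.32 1.04] tray [-58.1 -56.2] z 122.4 w 19.7 F [0.8 0.1 0.5]
```

```bash

python3 -m inch '[{"x":0,"y":0,"z":0,"yaw":1,"gripper":-0.56},{"x":0,"y":0,"z":0,"yaw":1,"gripper":-0.56},{"x":0,"y":0,"z":0,"yaw":1,"gripper":-0.56},{"x":0,"y":0,"z":0,"yaw":1,"gripper":-0.56},{"x":0,"y":0,"z":0,"yaw":1,"gripper":-0.56},{"x":0,"y":0,"z":0,"yaw":1,"gripper":-0.56},{"x":0,"y":0,"z":0,"yaw":1,"gripper":-0.56},{"x":0,"y":0,"z":0,"yaw":1,"gripper":-0.56},{"x":0,"y":0,"z":0,"yaw":1,"gripper":-0.56},{"x":0,"y":0,"z":0,"yaw":1,"gripper":-0.56},{"x":0,"y":0,"z":0,"yaw":1,"gripper":-0.56},{"x":0,"y":0,"z":0,"yaw":1,"gripper":-0.56}]'
python3 -m inch '[{"x":0.8,"y":2.6,"z":0,"yaw":0.4,"gripper":-0.56},{"x":0,"y":2.7,"z":0,"yaw":0,"gripper":-0.56},{"x":0,"y":0,"z":0,"yaw":0,"gripper":-0.56},{"x":0,"y":0,"z":0,"yaw":0,"gripper":-0.56}]'
python3 rings.py side top;  python3 -c "
from h import *;plan((-30,-3),0,36,70)"
```

```text
time_s: 13.93
ee_pos: [577.4, 94.3, 120.8]
ee_rot: [180.0, -0.1, 179.6]
force: [0.4, 0.3, -0.6]
gripper_width: 20.1
time_s: 14.27
ee_pos: [570.6, 148.1, 121.0]
ee_rot: [-180.0, -0.1, 177.9]
force: [0.0, -0.1, -0.1]
gripper_width: 19.9
side [290.9 180.3] 70.5 tray [-28.8  -4.5]
side [242.7 172.6] 71.5 tray [-122.    40.6]
side [303.9 162.1] 52.5 tray [12.1 64.8]
top [218.4 147.4] 33.5 tray [10.9 97.4]
t 14.37 yaw units 0.04 shift cm [-0.12  0.    2.93] tray [-67.2  -3. ] z 121.3 w 20.1 F [-0.   0.3  0. ]
```

```bash

python3 -m inch '[{"x":0,"y":-0.1,"z":0.8,"yaw":0,"gripper":-0.56},{"x":0,"y":0,"z":0.8,"yaw":0,"gripper":-0.56},{"x":0,"y":0,"z":0.8,"yaw":0,"gripper":-0.56},{"x":0,"y":0,"z":0.6,"yaw":0,"gripper":-0.56},{"x":0,"y":0,"z":0,"yaw":0,"gripper":-0.56}]'
python3 -m inch '[{"x":-0.5,"y":0,"z":0,"yaw":0,"gripper":-0.56},{"x":-0.5,"y":0,"z":0,"yaw":0,"gripper":-0.56},{"x":-0.5,"y":0.1,"z":0,"yaw":0,"gripper":-0.56},{"x":-0.5,"y":0.1,"z":0,"yaw":0,"gripper":-0.56},{"x":-0.5,"y":0.1,"z":0,"yaw":0,"gripper":-0.56},{"x":-0.5,"y":0,"z":0,"yaw":0,"gripper":-0.56},{"x":0,"y":0,"z":0,"yaw":0,"gripper":-0.56}]'
python3 -m inch '[{"x":-0.5,"y":0,"z":0,"yaw":0,"gripper":-0.56},{"x":-0.5,"y":0,"z":0,"yaw":0,"gripper":-0.56},{"x":-0.5,"y":0,"z":0,"yaw":0,"gripper":-0.56},{"x":-0.5,"y":0,"z":0,"yaw":0,"gripper":-0.56},{"x":0,"y":0,"z":0,"yaw":0,"gripper":-0.56},{"x":0,"y":0,"z":0,"yaw":0,"gripper":-0.56},{"x":0,"y":0,"z":0,"yaw":0,"gripper":-0.56}]'
python3 rings.py side top;  python3 -c "
from h import *;plan((-30,-3),0,36,70)"
```

```text
time_s: 14.78
ee_pos: [569.8, 145.4, 89.9]
ee_rot: [-179.9, -0.2, 177.8]
force: [-1.1, -0.4, 0.3]
gripper_width: 20.2
time_s: 15.37
ee_pos: [602.4, 148.0, 92.1]
ee_rot: [180.0, 0.1, 177.8]
force: [0.6, -0.3, -0.4]
gripper_width: 20.3
time_s: 15.95
ee_pos: [621.2, 147.1, 91.9]
ee_rot: [180.0, 0.0, 177.8]
force: [-0.7, 0.3, -0.0]
gripper_width: 20.0
side [244.6 189.8] 77.5 tray [-124.1  -25.9]
side [242.  172.6] 53.0 tray [-123.4   40.6]
t 16.05 yaw units 0.03 shift cm [ 4.9  -0.24 -0.  ] tray [-17.   -0.6] z 92.0 w 20.6 F [ 0.2 -0.4 -1. ]
```

The second ring appears to be in. Retreating, checking, and lining up on R1 at −23°.

```bash

python3 -m inch '[{"x":0.5,"y":0,"z":0,"yaw":0,"gripper":-0.56},{"x":0.5,"y":0,"z":-1.5,"yaw":0,"gripper":-0.56},{"x":0.5,"y":0,"z":-2.0,"yaw":0,"gripper":-0.56},{"x":3,"y":0,"z":0,"yaw":0.92,"gripper":-0.56},{"x":3,"y":0,"z":0,"yaw":0.92,"gripper":-0.56},{"x":3,"y":0,"z":0,"yaw":0.92,"gripper":-0.56},{"x":2,"y":0,"z":0,"yaw":0.92,"gripper":-0.56},{"x":0,"y":0,"z":0,"yaw":0.92,"gripper":-0.56},{"x":0,"y":0,"z":0,"yaw":0,"gripper":-0.56}]'
python3 rings.py side; python3 look.py top t7;  python3 -c "
from h import *;plan((-124.5,40.3),-23,33,70)"
```

```text
time_s: 16.8
ee_pos: [496.2, 164.1, 127.4]
ee_rot: [180.0, 0.0, 154.8]
force: [0.1, 0.7, -1.0]
gripper_width: 20.1
side [244.8 189.7] 95.0 tray [-123.6  -25.6]
side [243.6 172.8] 43.5 tray [-120.3   39.3]
side [303.5 161.5] 60.0 tray [11.8 67.5]
t 16.9 yaw units 0.06 shift cm [2.94 3.31 3.53] tray [-140.7   11.2] z 127.3 w 20.1 F [-0.1 -0.2 -0. ]
```

View pics/t7.png

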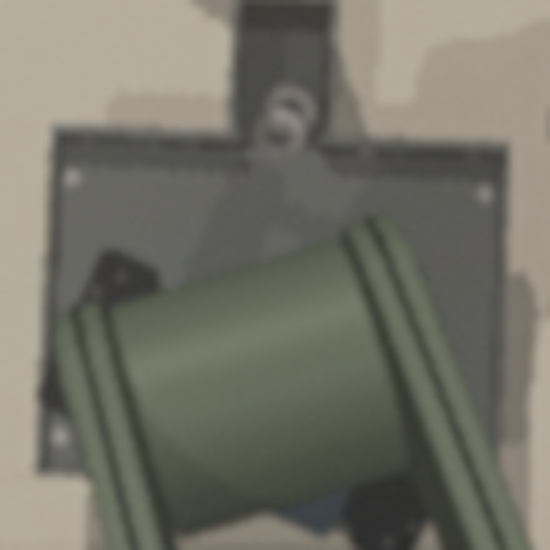

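The second ring is in the slot too, at (280,125), leaning on the first. Now the third.

```bash

python3 -m inch '[{"x":1.5,"y":1.7,"z":0,"yaw":0,"gripper":-0.56},{"x":1.5,"y":1.6,"z":0,"yaw":0,"gripper":-0.56},{"x":0,"y":0,"z":0,"yaw":0,"gripper":-0.56},{"x":0,"y":0,"z":1,"yaw":0,"gripper":-0.56},{"x":0,"y":0,"z":1,"yaw":0,"gripper":-0.56},{"x":0,"y":0,"z":0.8,"yaw":0,"gripper":-0.56},{"x":0,"y":0,"z":0.7,"yaw":0,"gripper":-0.56},{"x":0,"y":0,"z":0,"yaw":0,"gripper":-0.56}]'
python3 -m inch '[{"x":-0.5,"y":0,"z":0,"yaw":0,"gripper":-0.56},{"x":-0.5,"y":0,"z":0,"yaw":0,"gripper":-0.56},{"x":-0.5,"y":0,"z":0,"yaw":0,"gripper":-0.56},{"x":-0.5,"y":0,"z":0,"yaw":0,"gripper":-0.56},{"x":-0.5,"y":0,"z":0,"yaw":0,"gripper":-0.56},{"x":0,"y":0,"z":0,"yaw":0,"gripper":-0.56}]'
python3 rings.py side top; python3 -c "
from h import *;plan((-45,6.5),-23,27,70)"
```

```text
time_s: 17.57
ee_pos: [484.3, 205.6, 90.5]
ee_rot: [-179.9, -0.1, 154.8]
force: [-0.2, 0.2, 0.1]
gripper_width: 20.2
time_s: 18.07
ee_pos: [508.4, 195.4, 92.1]
ee_rot: [180.0, 0.1, 154.8]
force: [-0.9, 0.3, -0.2]
gripper_width: 20.1
side [244.8 189.8] 93.5 tray [-123.6  -25.8]
side [251.9 174.3] 61.5 tray [-103.8   30.9]
side [303.6 161.7] 58.0 tray [11.9 66.7]
top [283.5 150.1] 83.0 tray [ 10.9 -72. ]
top [229.4 147.9] 133.5 tray [11.  68.7]
t 18.17 yaw units 0.03 shift cm [-6.79  0.03 -0.01] tray [-132.5   43.3] z 91.9 w 20.0 F [ 0.4  0.2 -0. ]
```

```bash

python3 -m inch '[{"x":-0.6,"y":0,"z":0,"yaw":0,"gripper":-0.56},{"x":-0.6,"y":0,"z":0,"yaw":0,"gripper":-0.56},{"x":-0.6,"y":0,"z":0,"yaw":0,"gripper":-0.56},{"x":-0.6,"y":0,"z":0,"yaw":0,"gripper":-0.56},{"x":-0.6,"y":0,"z":0,"yaw":0,"gripper":-0.56},{"x":-0.6,"y":0,"z":0,"yaw":0,"gripper":-0.56},{"x":-0.6,"y":0,"z":0,"yaw":0,"gripper":-0.56},{"x":-0.6,"y":0,"z":0,"yaw":0,"gripper":-0.56},{"x":-0.6,"y":0,"z":0,"yaw":0,"gripper":-0.56},{"x":-0.6,"y":0,"z":0,"yaw":0,"gripper":-0.56},{"x":-0.5,"y":0,"z":0,"yaw":0,"gripper":-0.56},{"x":-0.3,"y":0,"z":0,"yaw":0,"gripper":-0.56}]'
python3 -m inch '[{"x":-0.3,"y":-0.21,"z":0,"yaw":-0.9,"gripper":-0.56},{"x":-0.3,"y":-0.21,"z":0,"yaw":-0.9,"gripper":-0.56},{"x":-0.3,"y":-0.21,"z":0,"yaw":-0.9,"gripper":-0.56},{"x":-0.3,"y":-0.21,"z":0,"yaw":-0.9,"gripper":-0.56},{"x":-0.2,"y":-0.21,"z":0,"yaw":-0.9,"gripper":-0.56},{"x":0,"y":0,"z":0,"yaw":0,"gripper":-0.56}]'
python3 rings.py side top; python3 -c "
from h import *;plan((10,0),0,27,70)"
```

```text
time_s: 19.17
ee_pos: [569.4, 166.6, 92.0]
ee_rot: [180.0, 0.0, 154.8]
force: [-0.1, 0.3, 0.6]
gripper_width: 19.9
time_s: 19.67
ee_pos: [579.5, 152.4, 91.9]
ee_rot: [-180.0, 0.0, 177.4]
force: [-0.4, 0.1, -0.1]
gripper_width: 20.3
side [292.6 179.3] 25.5 tray [-24.6  -1.3]
side [305.9 166.6] 25.5 tray [12.4 45.2]
t 19.77 yaw units -0.09 shift cm [-4.21 -0.34 -0.01] tray [-59.1   3.4] z 91.9 w 20.5 F [-0.9  0.2  0.2]
```

```bash

python3 -m inch '[{"x":-0.5,"y":-0.1,"z":0,"yaw":0,"gripper":-0.56},{"x":-0.5,"y":-0.1,"z":0,"yaw":0,"gripper":-0.56},{"x":-0.5,"y":-0.1,"z":0,"yaw":0,"gripper":-0.56},{"x":-0.5,"y":-0.1,"z":0,"yaw":0,"gripper":-0.56},{"x":-0.5,"y":0,"z":0,"yaw":0,"gripper":-0.56},{"x":-0.5,"y":0,"z":0,"yaw":0,"gripper":-0.56},{"x":-0.5,"y":0,"z":0,"yaw":0,"gripper":-0.56},{"x":-0.4,"y":0,"z":0,"yaw":0,"gripper":-0.56},{"x":-0.3,"y":0,"z":0,"yaw":0,"gripper":-0.56},{"x":0,"y":0,"z":0,"yaw":0,"gripper":-0.56},{"x":0,"y":0,"z":0,"yaw":0,"gripper":-0.56}]'
python3 -m inch '[{"x":0.5,"y":0,"z":0,"yaw":0,"gripper":-0.56},{"x":0.5,"y":0,"z":-1.5,"yaw":0,"gripper":-0.56},{"x":0.5,"y":0,"z":-2.5,"yaw":0,"gripper":-0.56},{"x":2,"y":0,"z":-3,"yaw":0,"gripper":-0.56},{"x":3,"y":0,"z":-3,"yaw":0,"gripper":-0.56},{"x":3,"y":0,"z":0,"yaw":0,"gripper":-0.56},{"x":3,"y":0,"z":0,"yaw":0,"gripper":-0.56},{"x":3,"y":0,"z":0,"yaw":0,"gripper":-0.56},{"x":0,"y":0,"z":0,"yaw":0,"gripper":-0.56},{"x":0,"y":0,"z":0,"yaw":0,"gripper":-0.56}]'
python3 rings.py side top; python3 look.py top t8
```

```text
time_s: 20.68
ee_pos: [620.9, 146.9, 91.8]
ee_rot: [180.0, -0.0, 177.3]
force: [-0.0, -0.8, 0.8]
gripper_width: 20.0
time_s: 21.52
ee_pos: [465.1, 154.1, 191.9]
ee_rot: [180.0, 0.0, 177.4]
force: [-0.1, -0.2, 0.2]
gripper_width: 19.9
side [244.9 189.7] 91.0 tray [-123.5  -25.6]
side [303.7 161.8] 56.0 tray [12.  66.4]
top [283.4 150.1] 84.0 tray [ 10.9 -71.7]
top [229.6 147.9] 135.5 tray [10.9 68.2]
```

View pics/t8.png

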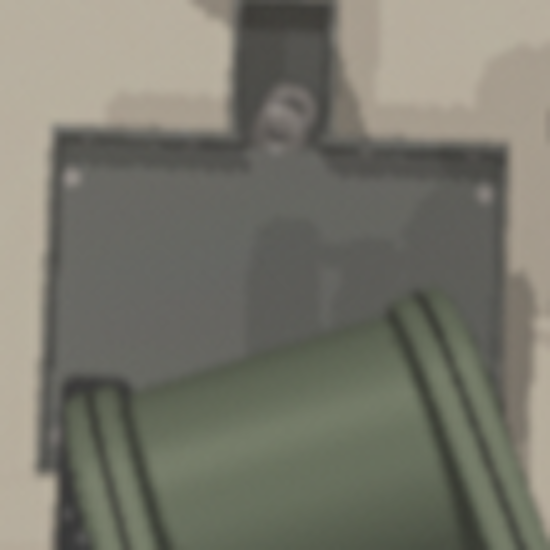

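The last picture shows the bed clear behind the gate and the rings piled in the slot near (285,118). I've used up the picture views, so I'll check the pile numerically.

```bash
python3 - <<'E'
from h import *
from workcell import telemetry
for o in("t5","t7","t8"):
    f=dict(np.load(o+".npz"));g=cv2.cvtColor(f["pixels"],cv2.COLOR_RGB2GRAY)
    m=np.zeros_like(g);m[130:158,247:267]=(g[130:158,247:267]>95)*255
    for c in cv2.findContours(m,cv2.RETR_EXTERNAL,cv2.CHAIN_APPROX_NONE)[0]:
        if cv2.contourArea(c)<8: continue
        x,y,w,h=cv2.boundingRect(c);q=(x+w/2-.5,y+h/2-.5)
        print(o,(x,y,w,h),cv2.contourArea(c),[(z,w2t(ray(f,q,z)[0]).round(0).tolist()) for z in(10,30,60)])
    print(o,[(p,proj(f,np.r_[t2w(p),65])[0].round(1).tolist()) for p in((0,0),)])
    print(g[138:158,248:266])
E
python3 rings.py side
```

```text
t5 (253, 142, 10, 10) 66.5 [(10, [30.0, -5.0]), (30, [26.0, -5.0]), (60, [20.0, -4.0])]
t5 [((0, 0), [255.6, 153.7])]
[[ 75  75  75  76  76  75  74  75  76  81  82  82  82  82  82  80  76  77]
 [ 74  75  75  75  76  75  75  75  76  80  82  82  82  81  82  81  75  78]
 [ 74  75  76  76  75  74  75  76  78  81  81  80  81  81  82  80  75  79]
 [ 74  74  75  75  75  76  78  83  86  90  88  84  81  80  81  80  75  81]
 [ 74  74  75  74  75  77  84  95 103 104 103  97  91  85  81  79  75  80]
 [ 73  74  76  74  76  82  95 107 114 113 112 112 106  96  84  77  74  79]
 [ 73  74  75  74  79  89 102 110 110 107 107 111 113 107  92  80  72  77]
 [ 72  75  75  74  81  95 103 102  94  88  89  99 110 112 101  83  71  76]
 [ 74  74  75  76  84  97 101  91  81  77  79  89 104 113 107  86  72  79]
 [ 75  74  75  75  84  97 100  90  78  77  79  87 103 113 109  88  72  79]
 [ 75  74  74  76  84  96 101  95  85  80  83  91 106 114 105  86  74  82]
 [ 75  74  74  75  80  92 102 104  96  90  94 102 112 111  98  80  74  86]
 [ 76  74  75  74  77  85 100 110 106 104 110 113 110 102  87  75  74  86]
 [ 78  
[... 3144 characters left out ...]
  78  74  86]
 [ 77  77  84  93  98  96  98 103 106 109 114 115 107  94  82  74  75  89]
 [ 79  78  85  93  95  91  88  93  96 102 108 110 101  87  77  75  80  90]
 [ 79  77  85  92  95  94  90  88  90  96 102 103  97  84  74  77  86  94]
 [ 75  76  84  91  97 103 104 103 100 100 102 101  93  82  77  78  83  89]
 [ 75  82  89  95 100 107 115 117 111 106 103  99  93  88  84  80  77  75]
 [ 84  92  98 100 101 106 112 114 108 104 102  99  96  96  94  88  79  73]
 [ 86  94 100 102 102 102 105 105 104 102 102 101 100 100 101  98  89  82]
 [ 84  88  97 102 101 102 102 101 101 101 101 101 102 102 102 102  96  88]]
side [244.8 189.7] 92.0 tray [-123.6  -25.6]
side [303.7 161.7] 55.0 tray [12.1 66.7]
```

I can't tell the third ring's height from one view. A second view from the wrist camera, turned to face the slot, would settle it. First, where the camera sits relative to the tool.

```bash
python3 - <<'E'
from h import *
from scipy.spatial.transform import Rotation as Ro
f=dict(np.load("w1.npz"));R=cv2.Rodrigues(f["rvec"])[0];c=-R.T@f["tvec"].ravel()
T=Ro.from_euler("xyz",[180,0,126.2],degrees=True)
print("cam in tool",T.inv().apply(c-[541.1,244.6,174.6]).round(0),"axis tool",T.inv().apply(R[2]).round(2))
# simulate: yaw 0, TCP candidates -> pixel of slot points
T2=Ro.from_euler("xyz",[180,0,0],degrees=True);rel=T2*T.inv()
for tcp in([560,147,192],[590,147,192],[610,147,160]):
    c2=rel.apply(c-[541.1,244.6,174.6])+tcp; R2=R@rel.inv().as_matrix()
    g=dict(f,rvec=cv2.Rodrigues(R2)[0],tvec=-R2@c2);print(tcp,c2.round(),proj(g,[np.r_[t2w((12,0)),40],np.r_[t2w((0,0)),65],np.r_[t2w((77,0)),73]]).round().tolist())
E
python3 -m inch '[{"x":0,"y":0,"z":0,"yaw":1,"gripper":-0.56},{"x":0,"y":0,"z":0,"yaw":1,"gripper":-0.56},{"x":0,"y":0,"z":0,"yaw":1,"gripper":-0.56},{"x":0,"y":0,"z":0,"yaw":1,"gripper":-0.56},{"x":0,"y":0,"z":0,"yaw":1,"gripper":-0.56},{"x":0,"y":0,"z":0,"yaw":1,"gripper":-0.56},{"x":0,"y":0,"z":0,"yaw":1,"gripper":-0.56},{"x":0,"y":0,"z":0,"yaw":1,"gripper":-0.56},{"x":0,"y":0,"z":0,"yaw":1,"gripper":-0.56},{"x":0,"y":0,"z":0,"yaw":1,"gripper":-0.56},{"x":0,"y":0,"z":0,"yaw":1,"gripper":-0.56},{"x":0,"y":0,"z":0,"yaw":1,"gripper":-0.56}]'
python3 -m inch '[{"x":0,"y":0,"z":0,"yaw":1,"gripper":-0.56},{"x":0,"y":0,"z":0,"yaw":1,"gripper":-0.56},{"x":0,"y":0,"z":0,"yaw":1,"gripper":-0.56},{"x":0,"y":0,"z":0,"yaw":1,"gripper":-0.56},{"x":0,"y":0,"z":0,"yaw":1,"gripper":-0.56},{"x":0,"y":0,"z":0,"yaw":1,"gripper":-0.56},{"x":0,"y":0,"z":0,"yaw":1,"gripper":-0.56},{"x":0,"y":0,"z":0,"yaw":1,"gripper":-0.56},{"x":0,"y":0,"z":0,"yaw":1,"gripper":-0.56},{"x":0,"y":0,"z":0,"yaw":1,"gripper":-0.56},{"x":0,"y":0,"z":0,"yaw":1,"gripper":-0.56},{"x":0,"y":0,"z":0,"yaw":1,"gripper":-0.56}]'
python3 -m inch '[{"x":0,"y":0,"z":0,"yaw":1,"gripper":-0.56},{"x":0,"y":0,"z":0,"yaw":1,"gripper":-0.56},{"x":0,"y":0,"z":0,"yaw":1,"gripper":-0.56},{"x":0,"y":0,"z":0,"yaw":1,"gripper":-0.56},{"x":0,"y":0,"z":0,"yaw":1,"gripper":-0.56},{"x":0,"y":0,"z":0,"yaw":1,"gripper":-0.56},{"x":0,"y":0,"z":0,"yaw":1,"gripper":-0.56},{"x":0,"y":0,"z":0,"yaw":1,"gripper":-0.56},{"x":0,"y":0,"z":0,"yaw":1,"gripper":-0.56},{"x":0,"y":0,"z":0,"yaw":1,"gripper":-0.56},{"x":0,"y":0,"z":0,"yaw":1,"gripper":-0.56},{"x":0,"y":0,"z":0,"yaw":0,"gripper":-0.56}]'
```

```text
cam in tool [  75.    1. -149.] axis tool [-0.26 -0.    0.96]
[560, 147, 192] [635. 146. 341.] [[261.0, 87.0], [260.0, 101.0], [265.0, -10.0]]
[590, 147, 192] [665. 146. 341.] [[261.0, 123.0], [260.0, 139.0], [264.0, 35.0]]
[610, 147, 160] [685. 146. 309.] [[261.0, 150.0], [260.0, 170.0], [265.0, 58.0]]
time_s: 22.72
ee_pos: [467.6, 154.1, 191.0]
ee_rot: [-180.0, -0.0, 117.0]
force: [-0.5, 0.8, -0.3]
gripper_width: 20.0
time_s: 23.72
ee_pos: [467.6, 154.1, 191.0]
ee_rot: [-180.0, 0.0, 57.0]
force: [-0.0, -0.1, 0.2]
gripper_width: 20.2
time_s: 24.72
ee_pos: [467.5, 154.1, 191.1]
ee_rot: [180.0, 0.0, 2.2]
force: [0.0, -0.5, 0.2]
gripper_width: 19.8
```

```bash

python3 -m inch '[{"x":2.5,"y":0,"z":0,"yaw":0,"gripper":-0.56},{"x":2.5,"y":0,"z":0,"yaw":0,"gripper":-0.56},{"x":2.5,"y":0,"z":0,"yaw":0,"gripper":-0.56},{"x":2.5,"y":0,"z":0,"yaw":0,"gripper":-0.56},{"x":0,"y":0,"z":0,"yaw":0,"gripper":-0.56},{"x":0,"y":0,"z":0,"yaw":0,"gripper":-0.56},{"x":0,"y":0,"z":0,"yaw":0,"gripper":-0.56}]'
python3 look.py wrist w9
python3 -m inch '[{"x":2.0,"y":0,"z":0,"yaw":0,"gripper":-0.56},{"x":2.0,"y":0,"z":0,"yaw":0,"gripper":-0.56},{"x":0,"y":0,"z":0,"yaw":0,"gripper":-0.56},{"x":0,"y":0,"z":0,"yaw":0,"gripper":-0.56},{"x":0,"y":0,"z":0,"yaw":0,"gripper":-0.56}]'
python3 look.py wrist w10
python3 - <<'E'
from h import *
F=[]
for o in("w9","w10"):
    f=dict(np.load(o+".npz"));g=cv2.cvtColor(f["pixels"],cv2.COLOR_RGB2GRAY);F.append((f,g))
    e=proj(f,[np.r_[t2w((0,0)),65],np.r_[t2w((40,0)),30]]).round(1);print(o,e.tolist())
    r=int(e[0,1]);print(g[r-56:r+20:3,222:302:3])
E
```

```text
time_s: 25.3
ee_pos: [566.0, 157.9, 190.7]
ee_rot: [180.0, 0.1, 2.4]
force: [1.3, -0.1, 0.3]
gripper_width: 19.7
time_s: 25.77
ee_pos: [605.1, 159.7, 191.4]
ee_rot: [180.0, 0.1, 2.3]
force: [-0.8, 0.4, 0.0]
gripper_width: 20.0
w9 [[279.0, 108.9], [281.3, 61.3]]
[[216 216 216 216 216 216 216 217 138  72  74  96  96  96  95  95  96  96
   96  96  96  95  95  96  95  96  97]
 [216 216 216 215 216 215 216 194 138  75  82  96  95  96  97  96  97  96
   95  96  96  96  96  95  96  95  97]
 [216 216 216 216 216 216 216 175 127  67  90  95  96  95  97  96  97  96
  111 126 140 125 102  96  97  95  95]
 [200 212 212 200 201 213 216 162 124  64  91  96  96  97  95  95  96 134
  147 147 143 143 143 129  96  98  95]
 [200 200 201 200 201 201 201 159 124  61  92  95  95  95  95  95 136 144
  146 142 139 136 141 142 127  95  96]
 [201 201 201 201 201 200 200 149 124  58  92  95  95  95  95  98 143 144
  136  95  91  90 133 141 140  96  95]
 [200 201 200 199 200 201 200 134 126  60  94  95  94  94  94 128 144 143
   97  94  97  96  90 136 141 111  94]
 [200 200 199 200 201 200 201 134 124  62  96  
[... 4376 characters left out ...]
 135 126 122 117 110]
 [109 108 108 107 109 107 106 107 108 107 107 129 135 136 136 136 136 137
  136 137 136 137 137 118 123 122 136]
 [108 108 108 109 109 108 108 108 108 107 108 108 136 137 136 136 137 136
  137 137 137 137 137 122 123 134 136]
 [131 122 108 109 116 109 108 108 107 108 107 107 136 136 136 136 136 136
  136 137 136 138 136 137 136 136 136]
 [137 136 136 137 133 136 137 117 131 136 123 107 136 136 135 136 135 137
  137 137 136 137 136 135 136 135 136]
 [137 136 136 137 137 137 136 136 137 136 136 136 136 137 137 136 137 136
  137 137 137 137 136 135 135 136 136]
 [136 136 137 136 136 138 137 137 136 135 136 136 137 136 135 136 136 137
  136 137 138 137 137 135 135 137 136]]
```

Between the two wrist views the bed edge shifts 48 px. The ring pile's edges shift only 43–45 px, which puts them at z ≈ 30–45 mm, below the 61 mm limit. The bed holds only the nut, whose position is unchanged. Handing in.

```bash
python3 -c "
from workcell import env,telemetry
s=telemetry.state();print(s['time_s'],s['force']);print(env.job_done())"
```

```text
25.8167 [ 0.13174719  1.41851315 -0.71281333]
the job is handed in; nothing more can be done
None
```

I swept all three rings through the gate one at a time, using the two fingertips as a V-notch, and handed the job in at 25.8 s; no verdict was reported.

**Rings:** The first lies flat on the slot floor, and the second and third rest on it at a slant. The final wrist views put the edges of the pile at roughly z = 30–45 mm, below the 61 mm limit. That came from pixel shifts, because I had used all 12 picture views.

**Nut:** It still measures at tray (−124, −26), the same as at the start to within 1 mm.

**Bystanders:** I never went near the timer, beaker or dish, but I did not re-measure where they stand.

**One slip:** On the first push the fingertips were too high and rode onto the ring's rim, with about 15 N upward on the tool. I lifted off, measured again and pushed lower. The ring stayed on the bed.

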